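Comb loose column tubes into the grooves of a lab tray

TASK

Take the rake from its stand, set its two shoes on the tray's side walls behind the loose steel tubes, and comb them across to the far end past the last groove so that each tube drops into a groove of its own, keeping the shoes in light sprung contact all the way (about 5 N; the springs clearly loaded at the start, halfway and at the far end, but never bottomed out). Then hang the rake back in both notches of its stand. Move the tubes with the rake only, keep the gripper off the tray and leave the vial rack, the bottle and the beaker where they are.

Things in the scene. Friction and masses are not known exactly. Their poses are not given: they have to be found in the camera images.
- tray: Fixed black tray, 124 (x) x 232 (y) mm; origin centre of underside, z up. Bright side walls (x +-56 to +-62) and end walls (y +-110 to +-116), tops at z 28.5. Inside, tops at z 16.5: flat landing y -110 to 16; four grooves along x, 12 wide, 10.5 deep, at y 16-28, 33-45, 50-62, 67-79, with grey ridges between; end shelf y 79-110. Comb from -y to +y.
- rod0: Plain steel column tube, 10 mm diameter, 66 mm long, about 30 g, rolls easily. Origin at its centre, x along it. Starts askew on the landing at about tray y = -70 mm (reaching back to -87 at most). In a groove its centre is at tray z = 11 mm.
- rod1: Second, same steel tube; starts askew at about y = -37 mm in the tray's frame.
- rod2: Third, same steel tube; starts askew at about y = -4 mm in the tray's frame.
- stand: Fixed white rake stand, origin at the centre of its underside, z up: base plate 200 (x) x 70 (y) x 8 mm; two posts at x = +-88 mm (12 mm thick in x, 34 mm in y), each with an open-topped U notch 18 mm wide in y, floor at z = 80, cheeks up to z = 100 mm. The rake hangs by its beam across both notches, rake x along stand x.
- rake: Rake, 260 g. Origin: centre of beam 200 (x) x 12 x 12 mm, z up; 86 mm above stand's underside. Black grip on top, 44 (x) x 14 (y), z 6 to 52: pinch across y. Below, a head on springs (1 N to start, then 2 N/mm, 10 mm travel): two shoes at x +-59, 16 x 14 mm; 9 tines, x -48 to 48, tips 9.5 mm below the soles. Head is clamped at an unmeasured depth: soles, unloaded, 36 to 48 mm below origin.
- vial_rack: Bystander: black rack with blue-capped vials, 75 x 200 x 45 mm, origin at the centre of its underside.
- amber_bottle: Bystander: amber bottle, 68 mm diameter, 130 mm high, origin at the centre of its underside.
- beaker: Bystander: glass beaker, 70 mm diameter, 80 mm high, origin at the centre of its underside.

How it is judged:
By the outcome, as a careful person would: the job done as asked, in the order asked, and still so for the second after the job is handed in, with the robot touching nothing.
It also fails if it takes over 67 s, if anything falls off the work surface, if the arm or the gripper's body presses on something with over 40 N, if the wrist force passes 120 N, or if a joint passes its speed limit or range.

ROBOT

A 7-joint arm with a two-finger parallel gripper is mounted at the origin on the work surface. World frame = base frame: x ahead of the robot, y to its left, z up, the work surface at z = 0. Lengths are in mm, angles in rad, forces in N, time in s.
With the tool pointing down it reaches from about 400 to 875 mm from the base axis. Payload 4.4 kg.
Tool frame: the origin (TCP) lies at the very end of the fingers, on their centre line; the grasp point (between the pads) lies 19 mm behind it; y points along the fingers, x is the direction in which the jaws open and shut, and the axes are right-handed (so a half turn about y gives the same grasp; the last joint's range is limited). The gripper opens to 85 mm and grips with 20 to 120 N. Pads are 22 mm wide; open, the fingers measure 114 mm over their backs; the gripper's body (76 mm by 85 mm) begins 54 mm behind the grasp point. The pads swing forward as they close: fully open they stand 13 mm farther back than shut.
Start: joints at [1.088, 0.628, 0.038, 1.517, -0.027, 0.996, -0.02], TCP at [263.172, -594.355, 231.313] pointing down, gripper open.
Joint ranges: [-3.06, 3.06], [-0.37, 2.12], [-1.25, 1.32], [0.18, 2.47], [-1.1, 4.24], [0.23, 1.98], [-2.94, 2.94]. Speed limits (rad/s): [2.57, 2.57, 3.14, 3.14, 3.14, 3.14, 3.14].

INTERFACE

Orientations are given as [roll, pitch, yaw] about the fixed x, y, z axes, in that order (R = Rz(yaw) Ry(pitch) Rx(roll)).
In Python, from cell import readout, eyes, finish_job gives the robot as it stands. The module is installed in compiled form; this text tells all that it offers.
- The arm moves only by the tool apply_moves, never from a script. Its argument "commands" is a list that holds one entry, the list of rows, each a list of 6 numbers: the shift along the tool's x, y, z in units of 0.04 m (1.0 is 0.04 m), then the turn, a rotation vector about the tool's x, y, z in units of 5 degrees (1.0 is 5 degrees). A call has 1 to 8 rows; each row shifts and turns the pose as measured when the row begins, along the tool's axes as they then stand; what a row does not reach is not made up. A row lasts 1/12 s, in which the tool goes at most 41.7 mm and 7.16 degrees, less where a joint would pass 70% of its speed; a pose out of reach is approached as far as the arm can. A call with a number of a shift or a turn outside -1 to 1 is refused whole. A call with a gripper value outside its range is refused whole. "claw" is the finger opening in mm, from 0 to 85.4, set as the call begins (left out, the last holds). The fingers move at their own pace and stop on an object; the grip force is fixed at half the most. Time passes only in rows, so rows that do not move let the fingers close. It gives the time, the measured TCP pose, the force and the opening at its end, in the units of the state.
- readout.read_state(): the state, without advancing time (a new reading comes with each control period).
- eyes.get_image(name): name is "scene" or "top" or "wrist"; returns a dict with "image" (400x640x3 uint8, red, green, blue), "mtx" (3x3 intrinsics, pixels), "k1" (the pictures are not rectified: a ray, as slopes to the right and down, at radius r is drawn at 1 + k1 r^2 times it, then the intrinsics apply), "rvec" (rotation vector, rad) and "tvec" (3), from world to camera coordinates, as OpenCV has them. Camera axes: x right, y down, z forward; pixel columns grow to the right and rows downward; lengths in mm; the calibration is good to about 2 mm. A picture is of the moment at which its call begins. There is no depth.
- finish_job(): hands the job in, once; it reports no verdict.
The state is a dict: "clock": time; "qpos": joint angles; "qd": joint speeds; "tau": joint torques, N m; "eef_pos": TCP position; "tool_rot": TCP orientation; "force": force on the tool from outside, world axes, zero at the start; "torque": the same for the moment, N m; "width": finger opening in mm.
Only numpy, scipy, OpenCV 4.12 (cv2) and the standard library are available. Lean on these libraries where they do the work, as an engineer would, in place of code of your own. Each camera call takes 0.05 s, during which the arm holds its last target. There are 200 camera calls.

## Working session

There is one attempt and no reset: what is moved stays moved. The work goes in short steps, Python scripts to look and compute and a tool call to move; the robot and the scene stay as the last step left them, time stands still between calls to the robot, and variables do not carry over. Pictures are saved under pics/ and viewed, about 8 in all and at most 12, crops included, and the job is handed in when it is done.

Besides the shell and the picture viewer there is one more tool, called after ">>>" by a JSON object that holds its "method" and its "body". apply_moves: Moves the arm, as the interface text tells. Shifts and turns lie within -1 to 1; 1 stands for 0.04 m of shift or 5 degrees of turn. Its arguments: {"type":"object","properties":{"commands":{"type":"array"},"claw":{"type":"number"}},"required":["commands"]}

```bash
mkdir -p pics
cat > h.py <<'E'
import numpy as np, cv2
from cell import readout, eyes, finish_job
from scipy.spatial.transform import Rotation as R
def snap(n,f=None):
    d=eyes.get_image(n)
    if f: cv2.imwrite('pics/'+f,d['image'][:,:,::-1])
    return d
def cam(d):
    Rm=cv2.Rodrigues(np.array(d['rvec'],float))[0]; t=np.array(d['tvec'],float).ravel(); return Rm,t
def k1(d): return np.array([float(d['k1']),0,0,0])
def px2w(d,uv,z):
    Rm,t=cam(d)
    p=cv2.undistortPoints(np.array(uv,float).reshape(-1,1,2),np.array(d['mtx'],float),k1(d)).reshape(-1,2)
    rays=np.c_[p,np.ones(len(p))]@Rm; c=-Rm.T@t
    return c+rays*((np.asarray(z,float)-c[2])/rays[:,2])[:,None]
def w2px(d,P):
    return cv2.projectPoints(np.array(P,float).reshape(-1,1,3),np.array(d['rvec'],float),np.array(d['tvec'],float),np.array(d['mtx'],float),k1(d))[0].reshape(-1,2)
E
python3 - <<'E'
from h import *
import pickle
D={n:snap(n,n+'0.png') for n in('scene','top','wrist')}
pickle.dump(D,open('d0.pkl','wb'))
for n,d in D.items():
    Rm,t=cam(d); print(n,-Rm.T@t,d['k1'],d['mtx'][0][0])
s=readout.read_state(); print({k:s[k] for k in('clock','eef_pos','tool_rot','force','width')})
E
```

```text
scene [1136.57040824  252.2814032  1008.79538984] -0.032686190236995045 422.5990715180384
top [4.90084837e+02 3.21047027e-01 1.10887913e+03] -0.0965125572665703 392.74948639437923
wrist [ 333.50688796 -562.02537616  373.05713776] -0.051640651220931894 282.2258378207373
{'clock': 0.15, 'eef_pos': array([ 262.98896919, -593.91134726,  230.59580286]), 'tool_rot': array([-1.57082139e+00,  1.44934862e-03, -1.15396946e+00]), 'force': array([-0.75093782,  0.93995942,  0.34188552]), 'width': 85.3806932409907}
```

View pics/top0.png

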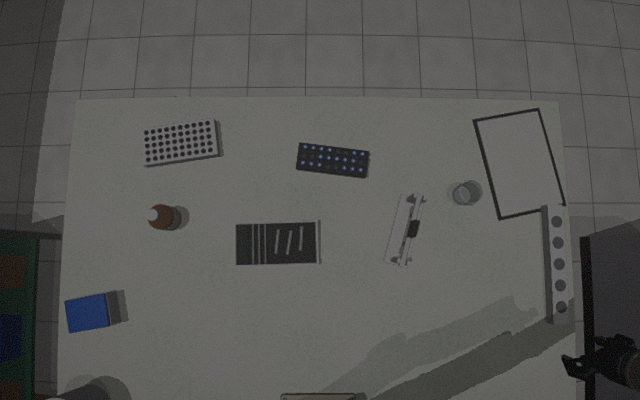

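View pics/scene0.png

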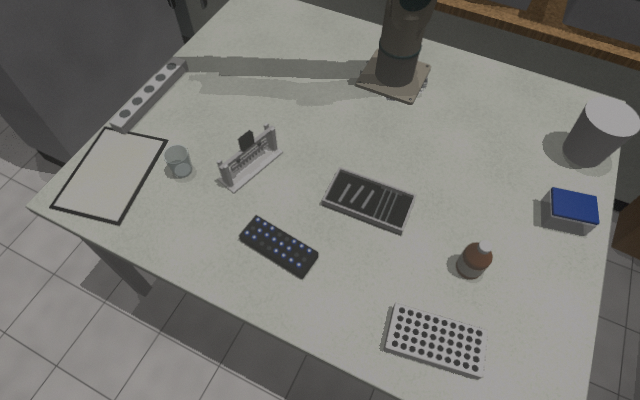

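Top view: tray at about (278,243), with grooves to the left (+y world), and stand with rake at about (408,230). I'll enlarge both for corner measurement.

Run:
```python
from h import *
import pickle
D=pickle.load(open('d0.pkl','rb'))
def crop(n,x0,y0,w,h,s):
    im=D[n]['image'][y0:y0+h,x0:x0+w,::-1]
    im=np.clip(im.astype(float)*1.5,0,255).astype(np.uint8)
    im=cv2.resize(im,None,fx=s,fy=s,interpolation=cv2.INTER_CUBIC)
    for k in range(0,w,10):
        cv2.putText(im,str(x0+k),(k*s,8),0,.3,(0,255,255),1) if k%20==0 else 0
        cv2.line(im,(k*s,10),(k*s,14),(0,255,255),1)
    for k in range(0,h,10): cv2.putText(im,str(y0+k),(0,k*s+4),0,.3,(0,255,255),1)
    return im
a=crop('top',228,210,100,64,4.0.__int__()); b=crop('top',380,186,50,84,6)
c=crop('scene',200,115,100,80,4); e=crop('scene',315,160,100,75,4)
def pad(i,w,h):
    o=np.zeros((h,w,3),np.uint8); o[:min(h,i.shape[0]),:min(w,i.shape[1])]=i[:h,:w]; return o
cv2.imwrite('pics/c1.png',np.hstack([np.vstack([pad(a,410,256),pad(e,410,320)]),pad(b,300,576)]))
cv2.imwrite('pics/c2.png',crop('scene',205,110,90,84,7))
```

```text
(no output)
```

View pics/c1.png

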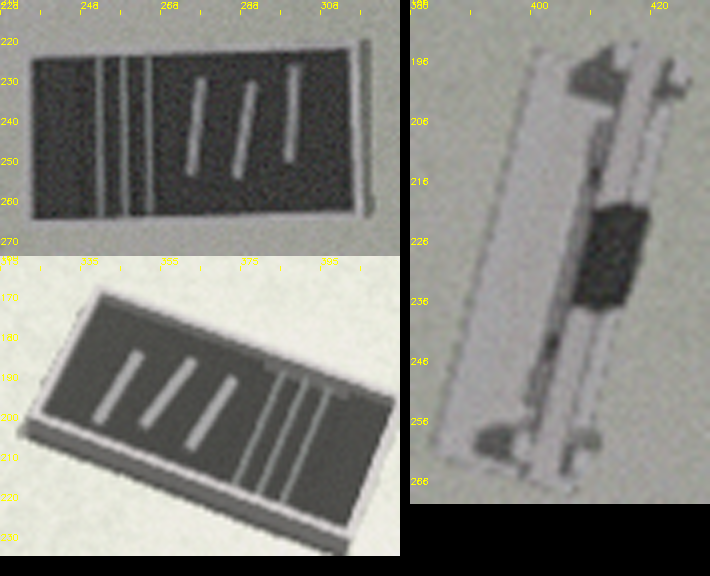

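View pics/c2.png

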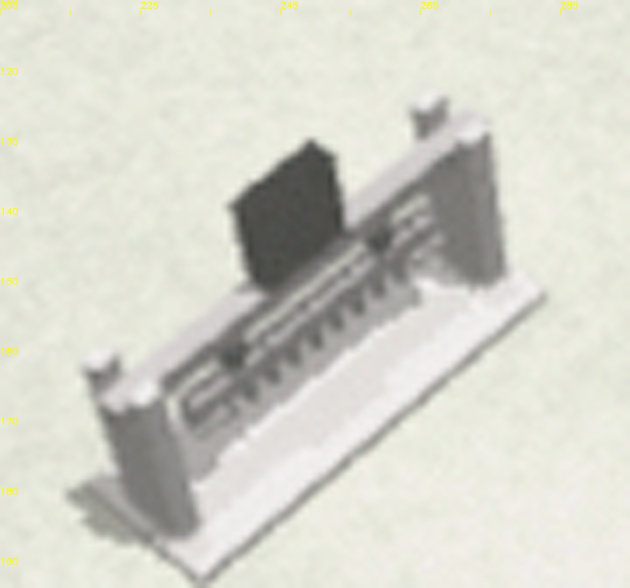

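```bash
cat > fit.py <<'E'
from h import *
import pickle
from scipy.optimize import least_squares
D=pickle.load(open('d0.pkl','rb'))
A=lambda p:((np.array(p)+.5)/4-.5)+[228,210]
B=lambda p:((np.array(p)+.5-[410,0])/6-.5)+[380,186]
C=lambda p:((np.array(p)+.5)/7-.5)+[205,110]
E=lambda p:((np.array(p)+.5-[0,256])/4-.5)+[315,160]
def fit(obs,x0):
    def f(q,full=0):
        c,s=np.cos(q[2]),np.sin(q[2]); r=[]
        for cam_,px,P in obs:
            w=[q[0]+c*P[0]-s*P[1],q[1]+s*P[0]+c*P[1],P[2]]
            r+=list(w2px(D[cam_],w)[0]-px)
        return np.array(r)
    s=least_squares(f,x0,x_scale=[10,10,.1],loss='soft_l1')
    print(s.x,np.degrees(s.x[2])); print(f(s.x).reshape(-1,2).round(1).tolist()); return s.x
tr=[('top',A((31,57)),(62,116,28.5)),('top',A((30,219)),(-62,116,28.5)),('top',A((353,47)),(62,-116,28.5)),('top',A((357,211)),(-62,-116,28.5)),
('scene',E((102,291)),(-62,-116,28.5)),('scene',E((395,398)),(-62,116,28.5)),('scene',E((348,536)),(62,116,28.5)),('scene',E((22,417)),(62,-116,28.5))]
st=[('top',B((537,55)),(100,35,4)),('top',B((440,455)),(-100,35,4)),('top',B((575,490)),(-100,-35,4)),('top',B((650,207)),(22,-7,138)),('top',B((627,310)),(-22,-7,138)),
('scene',C((203,585)),(100,35,0)),('scene',C((547,298)),(-100,35,6)),('scene',C((313,140)),(-22,-7,138)),('scene',C((335,155)),(-22,7,138)),('scene',C((70,495)),(100,-35,6))]
if __name__=='__main__':
    fit(tr,[370,110,0]); fit(st,[400,-250,-.2])
    d=D['top']
    rods=[((201,79),(191,174)),((251,82),(237,178)),((295,65),(289,160))]
    for a,b in rods: print(px2w(d,[A(a),A(b)],[21.5,21.5]).round(1).tolist())
E
python3 fit.py
```

```text
[5.13963635e+02 1.13694192e+02 3.17715582e-02] 1.820376194696093
[[-1.4, -2.7], [-0.9, 2.1], [2.0, -2.7], [2.4, 1.7], [-2.1, -1.6], [2.1, -0.3], [-0.1, 1.5], [0.5, 0.2]]
[ 5.48110917e+02 -2.43850914e+02 -2.74752336e-01] -15.742149275368925
[[0.0, -1.2], [-1.4, 0.1], [0.0, 1.0], [0.9, -0.1], [0.5, -0.3], [0.3, 0.9], [0.1, -0.7], [-0.6, 0.0], [-0.2, 0.5], [2.5, -1.0]]
[[550.3, 110.4, 21.5], [485.1, 116.4, 21.5]]
[[548.3, 75.8, 21.5], [482.4, 84.8, 21.5]]
[[560.2, 45.5, 21.5], [494.8, 49.2, 21.5]]
```

```bash
cat >> fit.py <<'E'
    print('refit')
    tr[:4]=[('top',A((31,57)),(56,110,28.5)),('top',A((31,218)),(-56,110,28.5)),('top',A((349,49)),(56,-110,28.5)),('top',A((353,211)),(-56,-110,28.5))]
    x=fit(tr,[510,110,0]); fit(tr[:4],[510,110,0]); fit(tr[4:],[510,110,0])
    # ridges in top: y=30.5,47.5,64.5 z16.5
    g=px2w(d,[A((150,135)),A((125,135)),A((99,135))],[16.5]*3); print(g.round(1).tolist())
    print([ (x[1]+np.cos(x[2])*y) for y in(30.5,47.5,64.5)])
E
python3 fit.py | sed -n '/refit/,$p'
```

```text
refit
[5.13010387e+02 1.15382573e+02 2.65122918e-02] 1.5190424236092057
[[0.2, -0.5], [0.3, 0.2], [0.4, -0.4], [0.4, 0.1], [-1.2, -1.8], [2.8, -0.1], [0.4, 1.6], [1.2, -0.0]]
[5.12642748e+02 1.16308804e+02 2.61379149e-02] 1.49759220694814
[[-0.1, -0.4], [-0.1, 0.4], [0.1, -0.3], [0.1, 0.3]]
[5.14025028e+02 1.13127244e+02 3.36697806e-02] 1.9291363275569162
[[-2.3, -1.6], [1.9, -0.4], [-0.3, 1.3], [0.3, 0.2]]
[[511.8, 145.7, 16.5], [511.7, 163.1, 16.5], [511.6, 181.2, 16.5]]
[np.float64(145.87185437972283), np.float64(162.86588006595497), np.float64(179.85990575218713)]
```

```bash
cat > go.py <<'E'
import sys
from h import *
def plan(x,y,z,yaw,n):
    s=readout.read_state(); p=np.array(s['eef_pos']); r=R.from_euler('xyz',s['tool_rot'])
    print('t%.2f'%s['clock'],p.round(1),np.degrees(s['tool_rot']).round(2),'F',np.array(s['force']).round(1),'w%.1f'%s['width'])
    T=R.from_euler('xyz',[-90,0,yaw],degrees=True); tot=(r.inv()*T).as_rotvec(degrees=True)
    d=(np.array([x,y,z])-p)/n
    for k in range(n):
        rk=r*R.from_rotvec(tot*k/n,degrees=True)
        print(list((rk.inv().apply(d)/40).round(2))+list((tot/n/5).round(2)))
if __name__=='__main__': a=[float(v) for v in sys.argv[1:]]; plan(*a[:4],int(a[4]))
E
python3 go.py 548 -244 215 -105.7 13
```

```text
t0.15 [ 263.  -593.9  230.6] [-9.000e+01  8.000e-02 -6.612e+01] F [-0.8  0.9  0.3] w85.4
[np.float64(-0.39), np.float64(0.03), np.float64(0.77), np.float64(0.0), np.float64(0.61), np.float64(-0.0)]
[np.float64(-0.43), np.float64(0.03), np.float64(0.75), np.float64(0.0), np.float64(0.61), np.float64(-0.0)]
[np.float64(-0.47), np.float64(0.03), np.float64(0.73), np.float64(0.0), np.float64(0.61), np.float64(-0.0)]
[np.float64(-0.51), np.float64(0.03), np.float64(0.7), np.float64(0.0), np.float64(0.61), np.float64(-0.0)]
[np.float64(-0.55), np.float64(0.03), np.float64(0.67), np.float64(0.0), np.float64(0.61), np.float64(-0.0)]
[np.float64(-0.58), np.float64(0.03), np.float64(0.64), np.float64(0.0), np.float64(0.61), np.float64(-0.0)]
[np.float64(-0.62), np.float64(0.03), np.float64(0.61), np.float64(0.0), np.float64(0.61), np.float64(-0.0)]
[np.float64(-0.65), np.float64(0.03), np.float64(0.58), np.float64(0.0), np.float64(0.61), np.float64(-0.0)]
[np.float64(-0.68), np.float64(0.03), np.float64(0.54), np.float64(0.0), np.float64(0.61), np.float64(-0.0)]
[np.float64(-0.71), np.float64(0.03), np.float64(0.51), np.float64(0.0), np.float64(0.61), np.float64(-0.0)]
[np.float64(-0.73), np.float64(0.03), np.float64(0.47), np.float64(0.0), np.float64(0.61), np.float64(-0.0)]
[np.float64(-0.75), np.float64(0.03), np.float64(0.43), np.float64(0.0), np.float64(0.61), np.float64(-0.0)]
[np.float64(-0.78), np.float64(0.03), np.float64(0.39), np.float64(0.0), np.float64(0.61), np.float64(-0.0)]
```

>>> {"method": "apply_moves", "body": {"commands": [[[-0.39,0,0.77,0,0.61,0],[-0.43,0,0.75,0,0.61,0],[-0.47,0,0.73,0,0.61,0],[-0.51,0,0.7,0,0.61,0],[-0.55,0,0.67,0,0.61,0],[-0.58,0,0.64,0,0.61,0],[-0.62,0,0.61,0,0.61,0],[-0.65,0,0.58,0,0.61,0]]]}}

```text
clock: 0.82
eef_pos: [436.4, -381.9, 226.1]
tool_rot: [-1.58, -0.002, -1.621]
force: [0.0, -0.7, -0.9]
width: 85.6
```

```bash
sed -i 's/print(list((rk.*/print(np.r_[rk.inv().apply(d)\/40,tot\/n\/5].round(3).tolist())/' go.py; python3 go.py 548 -244 215 -105.7 8
```

```text
t0.82 [ 436.4 -381.9  226.1] [-90.52  -0.11 -92.87] F [ 0.  -0.7 -0.9] w85.6
[-0.448, 0.031, 0.327, 0.013, 0.321, 0.004]
[-0.457, 0.031, 0.314, 0.013, 0.321, 0.004]
[-0.465, 0.032, 0.301, 0.013, 0.321, 0.004]
[-0.474, 0.032, 0.288, 0.013, 0.321, 0.004]
[-0.481, 0.033, 0.275, 0.013, 0.321, 0.004]
[-0.489, 0.033, 0.261, 0.013, 0.321, 0.004]
[-0.496, 0.034, 0.247, 0.013, 0.321, 0.004]
[-0.503, 0.034, 0.233, 0.013, 0.321, 0.004]
```

>>> {"method": "apply_moves", "body": {"commands": [[[-0.45,0.03,0.33,0.01,0.33,0],[-0.46,0.03,0.31,0.01,0.33,0],[-0.47,0.03,0.3,0.01,0.33,0],[-0.48,0.03,0.29,0.01,0.33,0],[-0.49,0.03,0.27,0.01,0.33,0],[-0.49,0.03,0.26,0.01,0.33,0],[-0.4,0.03,0.2,0.01,0.3,0],[-0.2,0,0.1,0,0,0]]]}}

```text
clock: 1.48
eef_pos: [546.7, -240.1, 214.6]
tool_rot: [-1.575, 0.003, -1.819]
force: [0.2, -0.0, 0.7]
width: 85.5
```

```bash
python3 - <<'E'
from h import *
import pickle
d=snap('wrist','w1.png'); pickle.dump(d,open('w1.pkl','wb'))
E
python3 go.py 548 -244 215 -105.7 3
```

```text
t1.53 [ 547.8 -238.8  214.6] [ -90.23    0.23 -104.05] F [ 1.   2.4 -0.3] w85.3
[0.042, -0.004, 0.012, 0.016, 0.11, -0.015]
[0.042, -0.004, 0.013, 0.016, 0.11, -0.015]
[0.041, -0.004, 0.013, 0.016, 0.11, -0.015]
```

View pics/w1.png

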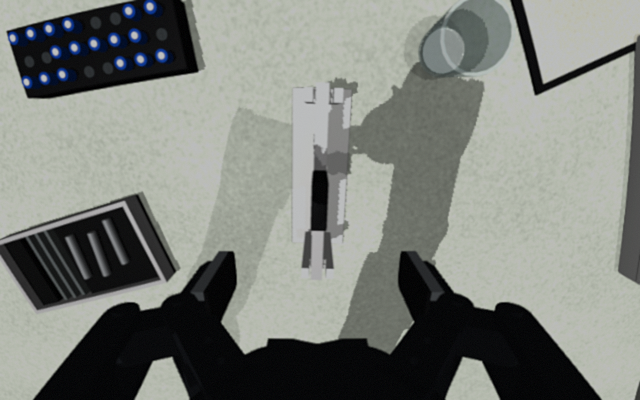

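The wrist view shows the grip at about (320,200), centred between the fingers, with the tray visible at the lower left. I'll enlarge both to refine the poses.

Run:
```python
from h import *
import pickle
im=pickle.load(open('w1.pkl','rb'))['image'][:,:,::-1]
a=im[75:285,275:365]; b=im[185:315,0:190]
a=cv2.resize(a,None,fx=2.8,fy=2.8,interpolation=cv2.INTER_CUBIC); b=cv2.resize(b,None,fx=2.8,fy=2.8,interpolation=cv2.INTER_CUBIC)
o=np.zeros((588,800,3),np.uint8); o[:a.shape[0],:a.shape[1]]=a; o[:b.shape[0],260:260+b.shape[1]]=b[:,:540]
cv2.imwrite('pics/c3.png',o); print(a.shape,b.shape)
```

```text
(588, 252, 3) (364, 532, 3)
```

View pics/c3.png

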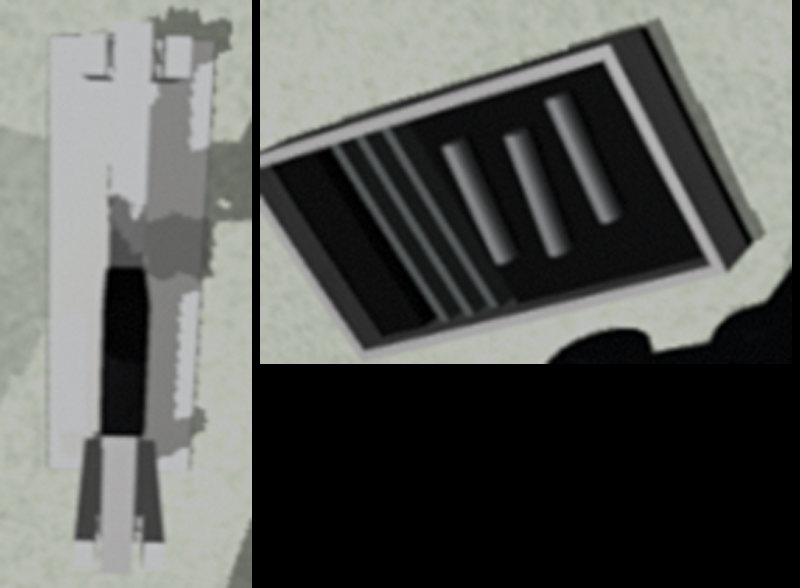

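```bash
cat > fit2.py <<'E'
from fit import *
D['w1']=pickle.load(open('w1.pkl','rb'))
S=lambda p:((np.array(p)+.5)/2.8-.5)+[275,75]
T=lambda p:((np.array(p)+.5-[260,0])/2.8-.5)+[0,185]
st2=[('w1',S(p),P) for p,P in [((50,36),(100,35,8)),((50,468),(-100,35,8)),((190,468),(-100,-35,8)),((102,571),(-100,6,92)),((133,572),(-100,-6,92)),((101,435),(-22,7,138)),((143,435),(-22,-7,138))]]
tr2=[('w1',T(p),P) for p,P in [((612,45),(62,-116,28.5)),((725,272),(-62,-116,28.5)),((365,355),(-62,116,28.5)),((605,66),(56,-110,28.5)),((706,265),(-56,-110,28.5))]]
fit(st2,[548,-244,-.27]); fit(tr2,[513,116,.03])
print('joint'); fit(tr2+[('top',A((31,57)),(56,110,28.5)),('top',A((31,218)),(-56,110,28.5)),('top',A((349,49)),(56,-110,28.5)),('top',A((353,211)),(-56,-110,28.5))],[513,116,.03]); fit(st+st2,[548,-244,-.27])
E
python3 fit2.py
```

```text
[ 5.47859482e+02 -2.42129209e+02 -2.77105649e-01] -15.876984189579792
[[-0.8, -1.1], [-1.1, 0.8], [-0.0, 2.2], [0.1, -0.4], [0.0, -0.4], [0.0, -0.1], [1.6, 0.4]]
[5.13209070e+02 1.17589018e+02 1.79988174e-02] 1.0312562733777597
[[-0.5, -0.3], [0.3, 0.7], [-2.6, 0.9], [0.1, -2.3], [1.4, 0.5]]
joint
[5.12778124e+02 1.17131109e+02 2.27151847e-02] 1.3014842158579936
[[-0.4, -0.4], [0.7, 0.6], [-1.9, 1.3], [0.2, -2.4], [1.8, 0.4], [-0.3, -0.6], [-0.4, 0.2], [-0.1, -0.2], [-0.3, 0.3]]
[ 5.47911259e+02 -2.42496755e+02 -2.78865696e-01] -15.977827416922251
[[-0.3, -1.2], [-2.0, 0.1], [-0.6, 1.1], [0.4, -0.0], [-0.1, -0.2], [0.6, 1.0], [0.6, -0.5], [-0.1, 0.1], [0.3, 0.6], [2.9, -1.0], [-0.4, -1.3], [-1.0, 0.7], [0.1, 2.2], [0.2, -0.5], [0.2, -0.5], [0.4, -0.3], [1.9, 0.2]]
```

```bash
python3 go.py 547.9 -242.3 214 -105.9 2; python3 go.py 547.9 -242.3 103 -105.9 1|tail -1
```

```text
t1.53 [ 547.8 -238.8  214.6] [ -90.23    0.23 -104.05] F [ 1.   2.4 -0.3] w85.3
[0.042, 0.007, 0.012, 0.023, 0.185, -0.023]
[0.042, 0.007, 0.013, 0.023, 0.185, -0.023]
[0.096, 2.789, 0.035, 0.047, 0.371, -0.046]
```

>>> {"method": "apply_moves", "body": {"commands": [[[0.05,0,0.01,0.02,0.2,-0.02],[0.04,0.2,0.01,0.02,0.18,-0.02],[0,0.6,0,0,0,0],[0,0.6,0,0,0,0],[0,0.6,0,0,0,0],[0,0.4,0,0,0,0],[0,0,0,0,0,0]]]}}

```text
clock: 2.12
eef_pos: [542.7, -254.0, 115.2]
tool_rot: [-1.568, -0.008, -1.864]
force: [-0.2, 0.4, -0.7]
width: 85.5
```

```bash
python3 go.py 547.9 -242.3 103 -105.9 2
```

```text
t2.12 [ 542.7 -254.   115.2] [ -89.83   -0.43 -106.78] F [-0.2  0.4 -0.7] w85.5
[-0.16, 0.151, 0.02, -0.017, -0.088, 0.043]
[-0.159, 0.152, 0.021, -0.017, -0.088, 0.043]
```

>>> {"method": "apply_moves", "body": {"commands": [[[-0.16,0.1,0.02,-0.02,-0.09,0.04],[-0.1,0.1,0.02,0,0,0],[0,0,0,0,0,0],[0,0,0,0,0,0]]]}}

```text
clock: 2.45
eef_pos: [545.5, -248.3, 107.4]
tool_rot: [-1.57, -0.006, -1.862]
force: [0.3, 1.0, -0.0]
width: 85.5
```

```bash
python3 go.py 547.9 -242.3 103 -105.9 2
```

```text
t2.45 [ 545.5 -248.3  107.4] [ -89.94   -0.35 -106.68] F [ 0.3  1.  -0. ] w85.5
[-0.08, 0.054, 0.007, -0.006, -0.078, 0.035]
[-0.08, 0.055, 0.008, -0.006, -0.078, 0.035]
```

>>> {"method": "apply_moves", "body": {"commands": [[[-0.12,0.08,0.01,0,-0.1,0.04],[-0.08,0.05,0.01,0,-0.08,0.03],[0,0,0,0,0,0],[0,0,0,0,0,0]]]}}

```text
clock: 2.78
eef_pos: [550.8, -240.4, 104.3]
tool_rot: [-1.565, 0.0, -1.844]
force: [0.1, -0.2, 0.7]
width: 85.7
```

```bash
python3 go.py 547.9 -242.3 103 -105.9 2
```

```text
t2.78 [ 550.8 -240.4  104.3] [-8.9640e+01  1.0000e-02 -1.0562e+02] F [ 0.1 -0.2  0.7] w85.7
[0.033, 0.016, -0.029, -0.036, 0.028, -0.001]
[0.033, 0.016, -0.029, -0.036, 0.028, -0.001]
```

>>> {"method": "apply_moves", "body": {"commands": [[[0.05,0.02,-0.04,-0.04,0.03,0],[0,0,0,0,0,0],[0,0,0,0,0,0],[0,0,0,0,0,0]]]}}

```text
clock: 3.12
eef_pos: [548.9, -242.1, 104.0]
tool_rot: [-1.567, -0.0, -1.846]
force: [-0.2, -0.3, 0.3]
width: 85.4
```

```bash
python3 go.py 547.9 -242.3 103 -105.9 2
```

```text
t3.12 [ 548.9 -242.1  104. ] [ -89.8    -0.   -105.77] F [-0.2 -0.3  0.3] w85.4
[0.006, 0.013, -0.012, -0.02, 0.013, -0.0]
[0.006, 0.013, -0.012, -0.02, 0.013, -0.0]
```

Well aligned; close.

>>> {"method": "apply_moves", "body": {"commands": [[[0,0,0,0,0,0],[0,0,0,0,0,0],[0,0,0,0,0,0],[0,0,0,0,0,0],[0,0,0,0,0,0],[0,0,0,0,0,0],[0,0,0,0,0,0],[0,0,0,0,0,0]]], "claw": 0}}

```text
clock: 3.78
eef_pos: [548.8, -242.5, 104.2]
tool_rot: [-1.567, -0.0, -1.847]
force: [0.3, -0.2, -0.3]
width: 13.4
```

```bash
python3 go.py 547.9 -242.3 150 -105.9 2
```

```text
t3.78 [ 548.8 -242.5  104.2] [-8.980e+01 -1.000e-02 -1.058e+02] F [ 0.3 -0.2 -0.3] w13.4
[0.001, -0.573, -0.01, -0.02, 0.01, 0.001]
[0.001, -0.573, -0.011, -0.02, 0.01, 0.001]
```

>>> {"method": "apply_moves", "body": {"commands": [[[0,-0.2,0,0,0,0],[0,-0.4,0,0,0,0],[0,-0.5,0,0,0,0],[0,-0.5,0,0,0,0],[0,-0.4,0,0,0,0],[0,-0.2,0,0,0,0],[0,0,0,0,0,0],[0,0,0,0,0,0]]]}}

```text
clock: 4.45
eef_pos: [545.2, -240.6, 194.6]
tool_rot: [-1.576, 0.001, -1.846]
force: [-0.9, 0.0, -2.3]
width: 13.3
```

```bash
python3 - <<'E'
import numpy as np
a=np.radians(1.4); print(512.8+97*np.sin(a),116.8-97*np.cos(a), 512.8-95*np.sin(a),116.8+95*np.cos(a))
E
python3 go.py 515.2 19.8 185 -88.6 10
```

```text
515.1699212808073 19.82895549122523 510.4789430754979 211.7716415292124
t4.45 [ 545.2 -240.6  194.6] [-9.032e+01  6.000e-02 -1.058e+02] F [-0.9  0.  -2.3] w13.3
[-0.606, 0.026, -0.249, 0.006, -0.344, -0.002]
[-0.613, 0.026, -0.231, 0.006, -0.344, -0.002]
[-0.62, 0.026, -0.213, 0.006, -0.344, -0.002]
[-0.626, 0.025, -0.194, 0.006, -0.344, -0.002]
[-0.631, 0.025, -0.175, 0.006, -0.344, -0.002]
[-0.636, 0.025, -0.156, 0.006, -0.344, -0.002]
[-0.641, 0.025, -0.137, 0.006, -0.344, -0.002]
[-0.645, 0.025, -0.118, 0.006, -0.344, -0.002]
[-0.648, 0.024, -0.098, 0.006, -0.344, -0.002]
[-0.65, 0.024, -0.079, 0.006, -0.344, -0.002]
```

>>> {"method": "apply_moves", "body": {"commands": [[[-0.4,0,-0.2,0,-0.34,0],[-0.61,0,-0.23,0,-0.34,0],[-0.62,0.03,-0.21,0,-0.34,0],[-0.63,0.03,-0.19,0,-0.34,0],[-0.63,0.03,-0.17,0,-0.34,0],[-0.64,0.03,-0.15,0,-0.34,0],[-0.5,0,-0.13,0,-0.34,0],[-0.3,0,-0.1,0,-0.3,0]]]}}

```text
clock: 5.12
eef_pos: [514.7, -57.9, 181.4]
tool_rot: [-1.589, -0.001, -1.611]
force: [-0.5, -0.6, -2.1]
width: 13.1
```

```bash
python3 go.py 515.2 19.8 180 -88.6 4
```

```text
t5.12 [514.7 -57.9 181.4] [-9.102e+01 -6.000e-02 -9.232e+01] F [-0.5 -0.6 -2.1] w13.1
[-0.486, 0.009, -0.017, 0.051, -0.186, 0.001]
[-0.486, 0.009, -0.009, 0.051, -0.186, 0.001]
[-0.486, 0.009, -0.001, 0.051, -0.186, 0.001]
[-0.486, 0.009, 0.007, 0.051, -0.186, 0.001]
```

>>> {"method": "apply_moves", "body": {"commands": [[[-0.48,0,-0.02,0.1,-0.2,0],[-0.48,0,-0.01,0.1,-0.2,0],[-0.4,0,0,0,-0.18,0],[-0.2,0,0,0,-0.1,0],[0,0,0,0,0,0],[0,0,0,0,0,0]]]}}

```text
clock: 5.62
eef_pos: [510.4, 8.8, 177.2]
tool_rot: [-1.58, -0.001, -1.543]
force: [-0.4, -0.5, -2.1]
width: 13.2
```

```bash
python3 go.py 515.2 19.8 180 -88.6 1
```

```text
t5.62 [510.4   8.8 177.2] [-9.051e+01 -6.000e-02 -8.840e+01] F [-0.4 -0.5 -2.1] w13.2
[-0.273, -0.071, 0.126, 0.101, 0.039, 0.013]
```

>>> {"method": "apply_moves", "body": {"commands": [[[-0.25,0.2,0.12,0.1,0,0],[-0.05,0.4,0.02,0,0,0],[0,0.4,0,0,0,0],[0,0.4,0,0,0,0],[0,0.2,0,0,0,0],[0,0,0,0,0,0],[0,0,0,0,0,0]]]}}

```text
clock: 6.2
eef_pos: [518.2, 9.8, 111.0]
tool_rot: [-1.568, -0.008, -1.557]
force: [0.6, -0.4, -2.1]
width: 13.4
```

```bash
python3 go.py 515.2 19.8 107 -88.6 1
```

```text
t6.20 [518.2   9.8 111. ] [-89.81  -0.44 -89.22] F [ 0.6 -0.4 -2.1] w13.4
[-0.253, 0.098, -0.072, -0.037, -0.123, 0.088]
```

>>> {"method": "apply_moves", "body": {"commands": [[[-0.2,0.06,-0.06,-0.03,-0.12,0.08],[-0.08,0,-0.02,0,0,0],[0,0,0,0,0,0],[0,0,0,0,0,0],[0,0,0,0,0,0]]]}}

```text
clock: 6.62
eef_pos: [516.3, 20.9, 110.9]
tool_rot: [-1.566, -0.0, -1.547]
force: [0.2, 0.0, -3.0]
width: 13.4
```

```bash
python3 go.py 515.2 19.8 105 -88.6 1
```

```text
t6.62 [516.3  20.9 110.9] [-8.972e+01 -1.000e-02 -8.865e+01] F [ 0.2  0.  -3. ] w13.4
[0.028, 0.149, -0.029, -0.055, -0.01, 0.002]
```

Run:
```python
from h import *
a=snap('wrist')['image'][:,:,::-1]; b=snap('scene')['image'][:,:,::-1]
a=a[0:400,120:520]; b=cv2.resize(b[120:240,290:430],None,fx=2.85,fy=2.85,interpolation=cv2.INTER_CUBIC)
b=cv2.copyMakeBorder(b,0,max(0,400-b.shape[0]),0,0,cv2.BORDER_CONSTANT)[:400]
cv2.imwrite('pics/c4.png',np.hstack([a,b]))
```

```text
(no output)
```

View pics/c4.png

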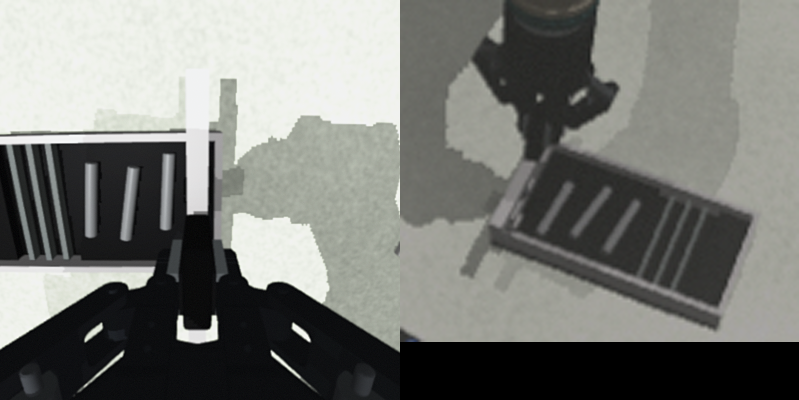

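The rake is parallel to the tray's end wall and behind rod0. I'll descend in steps and watch the force.

>>> {"method": "apply_moves", "body": {"commands": [[[0.02,0.15,-0.02,-0.04,0,0],[0,0.1,0,0,0,0],[0,0.08,0,0,0,0],[0,0,0,0,0,0],[0,0,0,0,0,0],[0,0,0,0,0,0]]]}}

```text
clock: 7.22
eef_pos: [515.5, 19.6, 96.0]
tool_rot: [-1.57, -0.001, -1.548]
force: [0.4, -0.4, -1.7]
width: 13.0
```

```bash
python3 go.py 515.2 19.8 95 -88.6 1
```

```text
t7.22 [515.5  19.6  96. ] [-8.996e+01 -3.000e-02 -8.868e+01] F [ 0.4 -0.4 -1.7] w13.0
[-0.005, 0.026, -0.007, -0.008, -0.016, 0.006]
```

>>> {"method": "apply_moves", "body": {"commands": [[[0,0.04,0,0,0,0],[0,0.03,0,0,0,0],[0,0,0,0,0,0],[0,0,0,0,0,0]]]}}

```text
clock: 7.55
eef_pos: [515.6, 19.6, 93.0]
tool_rot: [-1.57, -0.001, -1.548]
force: [-0.2, -0.6, -2.8]
width: 13.5
```

>>> {"method": "apply_moves", "body": {"commands": [[[0,0.03,0,0,0,0],[0,0.02,0,0,0,0],[0,0,0,0,0,0],[0,0,0,0,0,0]]]}}

```text
clock: 7.88
eef_pos: [515.8, 19.6, 91.0]
tool_rot: [-1.569, -0.0, -1.548]
force: [0.0, -0.3, -2.8]
width: 13.1
```

>>> {"method": "apply_moves", "body": {"commands": [[[0,0.03,0,0,0,0],[0,0.02,0,0,0,0],[0,0,0,0,0,0],[0,0,0,0,0,0]]]}}

```text
clock: 8.22
eef_pos: [515.9, 19.6, 89.6]
tool_rot: [-1.569, -0.0, -1.548]
force: [-0.5, -0.4, 0.8]
width: 13.5
```

>>> {"method": "apply_moves", "body": {"commands": [[[0,0.03,0,0,0,0],[0,0.01,0,0,0,0],[0,0,0,0,0,0],[0,0,0,0,0,0]]]}}

```text
clock: 8.55
eef_pos: [515.9, 19.6, 88.7]
tool_rot: [-1.569, -0.0, -1.548]
force: [-2.3, -0.2, 2.9]
width: 13.2
```

Contact is at TCP z of about 90.7. At 88.7 the shoes carry about 5.4 N, which is roughly 2 mm of compression. Start combing.

>>> {"method": "apply_moves", "body": {"commands": [[[-0.03,0,0,0,0,0],[-0.05,0,0,0,0,0],[-0.05,0,0,0,0,0],[-0.05,0,0,0,0,0],[-0.05,0,0,0,0,0],[-0.05,0,0,0,0,0]]]}}

```text
clock: 9.05
eef_pos: [516.6, 26.9, 88.9]
tool_rot: [-1.567, -0.005, -1.552]
force: [-0.8, -2.0, 1.9]
width: 13.2
```

```bash
python3 go.py 510.5 211.8 88.7 -88.6 80 | head -3
```

```text
t9.05 [516.6  26.9  88.9] [-89.76  -0.3  -88.9 ] F [-0.8 -2.   1.9] w13.2
[-0.058, -0.0, -0.001, -0.001, -0.001, 0.001]
[-0.058, -0.0, -0.001, -0.001, -0.001, 0.001]
```

>>> {"method": "apply_moves", "body": {"commands": [[[-0.07,0.002,-0.006,0,-0.01,0.02],[-0.07,0.002,-0.006,0,-0.01,0.02],[-0.07,0.002,-0.006,0,-0.01,0.02],[-0.07,0.002,-0.006,0,0,0.01],[-0.07,0.002,-0.006,0,0,0.01],[-0.07,0.002,-0.006,0,0,0],[-0.07,0.002,-0.006,0,0,0],[-0.07,0.002,-0.006,0,0,0]]]}}

```text
clock: 9.72
eef_pos: [515.8, 51.2, 88.7]
tool_rot: [-1.563, 0.002, -1.549]
force: [0.7, -3.2, 2.8]
width: 13.3
```

```bash
python3 go.py 510.5 211.8 88.7 -88.6 80 | head -2
```

```text
t9.72 [515.8  51.2  88.7] [-89.56   0.11 -88.74] F [ 0.7 -3.2  2.8] w13.3
[-0.05, 0.0, -0.001, -0.001, -0.0, -0.0]
```

>>> {"method": "apply_moves", "body": {"commands": [[[-0.06,0.002,-0.005,-0.02,0,-0.01],[-0.06,0.001,-0.005,-0.02,0,0],[-0.06,0.001,-0.005,-0.02,0,0],[-0.06,0.001,-0.005,-0.02,0,0],[-0.06,0.001,-0.005,-0.02,0,0],[-0.06,0.001,-0.005,0,0,0],[-0.06,0.001,-0.005,0,0,0],[-0.06,0.001,-0.005,0,0,0]]]}}

```text
clock: 10.38
eef_pos: [514.4, 71.8, 88.5]
tool_rot: [-1.571, 0.0, -1.549]
force: [0.2, -3.5, 3.1]
width: 13.4
```

```bash
python3 go.py 510.5 211.8 88.7 -88.6 80 | head -2
```

```text
t10.38 [514.4  71.8  88.5] [-90.01   0.   -88.77] F [ 0.2 -3.5  3.1] w13.4
[-0.044, -0.0, -0.0, 0.0, -0.0, -0.0]
```

>>> {"method": "apply_moves", "body": {"commands": [[[-0.055,0,-0.003,0,0,0],[-0.055,0,-0.003,0,0,0],[-0.055,0,-0.003,0,0,0],[-0.055,0,-0.003,0,0,0],[-0.055,0,-0.003,0,0,0],[-0.055,0,-0.003,0,0,0],[-0.055,0,-0.003,0,0,0],[-0.055,0,-0.003,0,0,0]]]}}

```text
clock: 11.05
eef_pos: [512.8, 91.0, 88.5]
tool_rot: [-1.571, -0.0, -1.55]
force: [0.6, -4.2, 2.5]
width: 13.4
```

```bash
python3 go.py 510.5 211.8 88.7 -88.6 80 | head -2
```

```text
t11.05 [512.8  91.   88.5] [-9.001e+01 -2.000e-02 -8.879e+01] F [ 0.6 -4.2  2.5] w13.4
[-0.038, -0.0, 0.0, 0.0, -0.0, 0.0]
```

>>> {"method": "apply_moves", "body": {"commands": [[[-0.045,0,0.001,0,0,0],[-0.045,0,0.001,0,0,0],[-0.045,0,0.001,0,0,0],[-0.045,0,0.001,0,0,0],[-0.045,0,0.001,0,0,0],[-0.045,0,0.001,0,0,0],[-0.045,0,0.001,0,0,0],[-0.045,0,0.001,0,0,0]]]}}

```text
clock: 11.72
eef_pos: [512.2, 107.0, 88.4]
tool_rot: [-1.572, -0.0, -1.55]
force: [-0.6, -4.3, 3.8]
width: 13.5
```

```bash
python3 - <<'E'
from h import *
a=snap('wrist')['image'][:,:,::-1][0:400,0:640]
b=snap('top')['image'][:,:,::-1][205:275,225:330]; b=cv2.resize(b,None,fx=4,fy=4,interpolation=cv2.INTER_CUBIC)
a=cv2.resize(a[:,:380],None,fx=1,fy=1)
o=np.zeros((400,800,3),np.uint8);o[:,:380]=a;o[:280,380:800]=b
cv2.imwrite('pics/c5.png',o)
E
python3 go.py 510.5 211.8 88.7 -88.6 80 | head -2
```

```text
t11.82 [512.2 107.4  88.4] [-90.07  -0.   -88.75] F [-0.  -2.1  3.7] w13.2
[-0.033, -0.0, 0.0, 0.0, -0.0, 0.0]
```

View pics/c5.png

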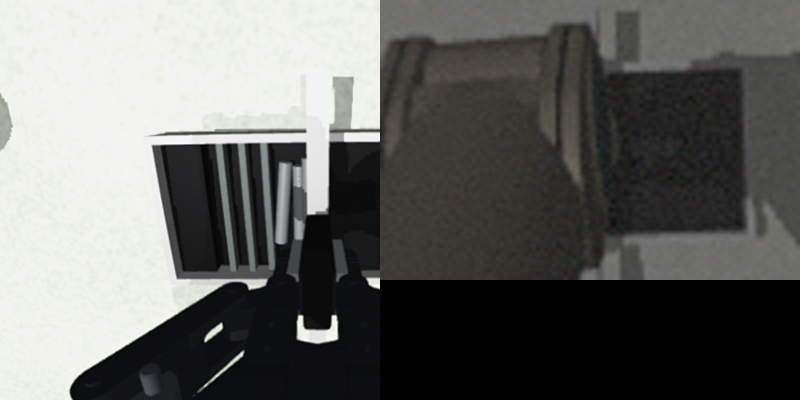

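The wrist view shows all tubes gathered ahead of the tines, the foremost at groove 1 (column 283). Continue more slowly.

>>> {"method": "apply_moves", "body": {"commands": [[[-0.035,0,0.001,0,0,0],[-0.035,0,0.001,0,0,0],[-0.035,0,0.001,0,0,0],[-0.035,0,0.001,0,0,0],[-0.035,0,0.001,0,0,0],[-0.035,0,0.001,0,0,0],[-0.035,0,0.001,0,0,0],[-0.035,0,0.001,0,0,0]]]}}

```text
clock: 12.48
eef_pos: [511.9, 119.4, 88.4]
tool_rot: [-1.573, -0.0, -1.55]
force: [-0.3, -4.3, 4.0]
width: 13.2
```

```bash
python3 go.py 510.5 211.8 88.7 -88.6 80 | head -2
```

```text
t12.48 [511.9 119.4  88.4] [-9.011e+01 -1.000e-02 -8.878e+01] F [-0.3 -4.3  4. ] w13.2
[-0.029, -0.0, 0.0, 0.0, -0.0, 0.0]
```

>>> {"method": "apply_moves", "body": {"commands": [[[-0.035,-0.003,0.003,0.01,0,0],[-0.035,-0.003,0.003,0.01,0,0],[-0.035,-0.003,0.003,0.01,0,0],[-0.035,-0.002,0.003,0,0,0],[-0.035,0,0.003,0,0,0],[-0.035,0,0.003,0,0,0],[-0.035,0,0.003,0,0,0],[-0.035,0,0.003,0,0,0]]]}}

```text
clock: 13.15
eef_pos: [511.7, 131.9, 88.5]
tool_rot: [-1.572, -0.0, -1.549]
force: [-0.3, -4.2, 3.0]
width: 13.2
```

```bash
python3 go.py 510.5 211.8 88.7 -88.6 80 | head -2
```

```text
t13.15 [511.7 131.9  88.5] [-9.006e+01 -3.000e-02 -8.876e+01] F [-0.3 -4.2  3. ] w13.2
[-0.025, -0.0, 0.0, 0.0, -0.0, 0.0]
```

>>> {"method": "apply_moves", "body": {"commands": [[[-0.035,0,0.003,0,0,0],[-0.035,0,0.003,0,0,0],[-0.035,0,0.003,0,0,0],[-0.035,0,0.003,0,0,0],[-0.035,0,0.003,0,0,0],[-0.035,0,0.003,0,0,0],[-0.035,0,0.003,0,0,0],[-0.035,0,0.003,0,0,0]]]}}

```text
clock: 13.82
eef_pos: [511.9, 136.9, 88.3]
tool_rot: [-1.574, -0.009, -1.552]
force: [-0.2, -6.5, 4.5]
width: 13.1
```

```bash
python3 go.py 510.5 211.8 88.7 -88.6 80 | head -2;  python3 - <<'E'
from h import *
a=snap('wrist')['image'][:,:,::-1][100:340,100:420]
cv2.imwrite('pics/c6.png',cv2.resize(a,None,fx=2.4,fy=2.4,interpolation=cv2.INTER_CUBIC))
E
```

```text
t13.82 [511.9 136.9  88.3] [-90.21  -0.54 -88.93] F [-0.2 -6.5  4.5] w13.1
[-0.023, -0.0, 0.0, 0.001, -0.001, 0.001]
```

View pics/c6.png

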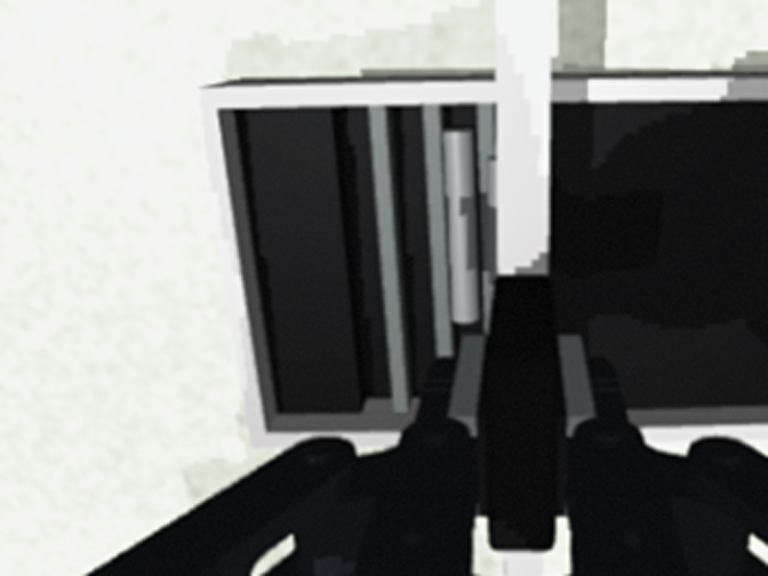

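A tube sits in groove 2 and another is just ahead of the tines at ridge 1. The rake slowed there (Fy -6.5), so I'll proceed gently.

>>> {"method": "apply_moves", "body": {"commands": [[[-0.03,0,0.002,0,0,0.04],[-0.03,-0.002,0.002,0,0,0.04],[-0.03,-0.002,0.002,0,0,0.03],[-0.03,0,0.002,0,0,0]]]}}

```text
clock: 14.2
eef_pos: [511.9, 136.7, 88.3]
tool_rot: [-1.576, -0.006, -1.554]
force: [0.1, -5.6, 4.0]
width: 12.7
```

```bash
python3 go.py 510.5 211.8 88.7 -88.6 80 | head -2
```

```text
t14.20 [511.9 136.7  88.3] [-90.28  -0.35 -89.03] F [ 0.1 -5.6  4. ] w12.7
[-0.023, -0.0, -0.0, 0.001, -0.001, 0.001]
```

>>> {"method": "apply_moves", "body": {"commands": [[[0.06,0,0,0.02,0,0.04],[0.06,0,0,0.02,-0.05,0.03],[0.04,0,0,0.02,-0.03,0],[0,0,0,0,0,0],[0,0,0,0,0,0]]]}}

```text
clock: 14.62
eef_pos: [511.8, 135.0, 88.6]
tool_rot: [-1.569, 0.007, -1.544]
force: [-0.3, -1.7, 2.7]
width: 13.1
```

```bash
python3 go.py 510.5 211.8 88.7 -88.6 80 | head -2
python3 - <<'E'
from h import *
a=snap('wrist')['image'][:,:,::-1][100:340,100:420]
b=snap('scene')['image'][:,:,::-1][130:240,310:430]
a=cv2.resize(a,None,fx=1.6,fy=1.6,interpolation=cv2.INTER_CUBIC);b=cv2.resize(b,None,fx=2.4,fy=2.4,interpolation=cv2.INTER_CUBIC)
o=np.zeros((384,800,3),np.uint8);o[:,:512]=a;o[:264,512:800]=b
cv2.imwrite('pics/c7.png',o)
E
```

```text
t14.62 [511.8 135.   88.6] [-89.92   0.39 -88.48] F [-0.3 -1.7  2.7] w13.1
[-0.024, 0.0, 0.0, -0.0, 0.0, -0.001]
```

View pics/c7.png

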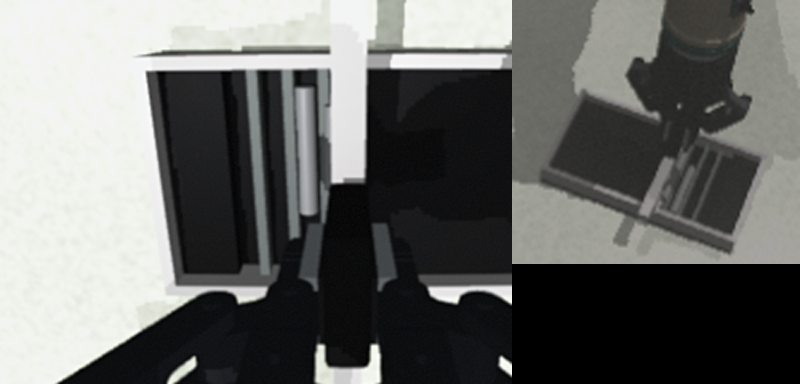

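>>> {"method": "apply_moves", "body": {"commands": [[[0.08,0,0,0,0.02,-0.04],[0.1,0,0,0,0,-0.03],[0.08,0,0,0,0,0],[0,0,0,0,0,0]]]}}

```text
clock: 15.05
eef_pos: [512.3, 128.7, 88.7]
tool_rot: [-1.568, 0.005, -1.542]
force: [-0.2, 0.4, 2.0]
width: 13.5
```

>>> {"method": "apply_moves", "body": {"commands": [[[-0.05,0,0,0,0,0],[-0.08,0,0,0,0,0],[-0.1,0,0,0,0,0],[-0.1,0,0,0,0,0],[-0.1,0,0,0,0,0],[-0.08,0,0,0,0,0]]]}}

```text
clock: 15.55
eef_pos: [512.1, 137.8, 88.3]
tool_rot: [-1.57, -0.01, -1.549]
force: [2.0, -9.9, 4.1]
width: 13.2
```

```bash
python3 go.py 510.5 211.8 88.7 -88.6 80 | head -2
```

```text
t15.55 [512.1 137.8  88.3] [-89.95  -0.55 -88.76] F [ 2.  -9.9  4.1] w13.2
[-0.023, -0.0, 0.0, -0.0, -0.0, 0.001]
```

>>> {"method": "apply_moves", "body": {"commands": [[[0.12,0,0,0,0,0.05],[0.15,0,0,0,0,0.05],[0.15,0,0,0,0,0],[0.15,0,0,0,0,0],[0.15,0,0,0,0,0],[0.05,0,0,0,0,0],[0,0,0,0,0,0]]]}}

```text
clock: 16.13
eef_pos: [513.3, 114.2, 88.8]
tool_rot: [-1.567, 0.01, -1.543]
force: [-0.6, 3.3, 2.3]
width: 13.5
```

```bash
python3 go.py 510.5 211.8 88.7 -88.6 80 | head -2;  cat > rect.py <<'E'
from h import *
def rect(n='wrist',z=16.5):
    d=snap(n); a=np.radians(1.4); g=cv2.cvtColor(d['image'],cv2.COLOR_RGB2GRAY)
    xs=np.arange(54,-56,-6); ys=np.arange(-10,112,2)
    X,Y=np.meshgrid(xs,ys,indexing='ij')
    W=np.c_[(512.8+X*np.cos(a)-Y*np.sin(a)).ravel(),(116.8+X*np.sin(a)+Y*np.cos(a)).ravel(),np.full(X.size,z)]
    p=w2px(d,W).astype(np.float32)
    v=cv2.remap(g,p[:,0].reshape(X.shape),p[:,1].reshape(X.shape),cv2.INTER_LINEAR)
    print('    '+''.join(str(abs(y)//10%10) if y%10==0 else ' ' for y in ys))
    for x,r in zip(xs,v): print('%4d'%x+''.join(' .:-=+*#%@'[min(9,int(q)//24)] for q in r))
if __name__=='__main__': rect()
E
python3 rect.py
```

```text
t16.13 [513.3 114.2  88.8] [-89.81   0.57 -88.41] F [-0.6  3.3  2.3] w13.5
[-0.03, 0.0, -0.0, -0.0, 0.0, -0.001]
    1    0    1    2    3    4    5    6    7    8    9    0    1
  54+@@@@@@@@%%%%%%@@@@@@@@@@@@@@@@@@@@@@@@@@@@@@@@@@@@@@@@@@@@@@
  48-@@@@@@@@=........ :++-... .=++... .:**-..   .............. .
  42:@@@@@@@@=.........:++:=+##=+++... .:*+:..   .............. .
  36-@@@@@@@@=.....----:-+:=+##==++... .:++:.    .............. .
  30:@@@@@@@@-.....--+*#*+:=+##==++... .:++:..   .............. .
  24:@@@@@@@@-.....--+*#*+:=+##==+=... .:++:..   .............. .
  18-@@@@@@@@=   .:--+*#*+:=+#*-=+=... .-++:..   .............. .
  12:@@@@@@@@-   .:--+*#*+:=+#*-++=... .:++:..   .............. .
   6:@@@@@@@@-    .--+*#*+:=+#*==+=... .:++:..   .............. .
   0.++%@@@@@-    :--+*#*+:=+#*-=+=..  .-++:..   .............  .
  -6          ... :--+*#*+:=+#*==+=..  .-++...   .............. .
 -12           .. :--+*#*=:=+#*==+-..  .-++:..   .............. .
 -18           .. :--+*#*=:=*#*-=+-..  .-++...   .............. .
 -24            . .--+***+..   .=+-..  .-++..    .............. .
 -30           .::::-+***=. .  .++-..  .-++..     ............. .
 -36            ::::.   -=..   .=+- .  .-++..     ............. .
 -42            :::::          .++-    .-+=.        ........... :
 -48            .::::.         :=+-    .-++.       .   ........ .
 -54             :::::     .---:=+=----:-+=-----  .       ..... :
```

The rectified wrist map shows three tubes: one seated in groove 2 (y≈40), one in groove 1, and a third lying on top of the groove-1 tube against ridge 1 (y≈26). That third tube is wedged between the tines and the ridge corner. A brisker, short push should roll it over.

>>> {"method": "apply_moves", "body": {"commands": [[[0.05,0,0,0,0.02,-0.06],[0,0,0,0,0.02,-0.05],[-0.3,0,0,0,0,0],[-0.4,0,0,0,0,0],[-0.35,0,0,0,0,0],[0,0,0,0,0,0],[0,0,0,0,0,0]]]}}

```text
clock: 16.77
eef_pos: [512.5, 147.7, 88.2]
tool_rot: [-1.569, -0.013, -1.553]
force: [0.3, -1.3, 3.8]
width: 12.9
```

```bash
python3 go.py 510.5 211.8 88.7 -88.6 80 | head -2; python3 rect.py
```

```text
t16.77 [512.5 147.7  88.2] [-89.89  -0.74 -88.97] F [ 0.3 -1.3  3.8] w12.9
[-0.02, -0.0, -0.0, -0.0, -0.001, 0.002]
    1    0    1    2    3    4    5    6    7    8    9    0    1
  54%%%%@@@@@@@*+++*@@@@@@@@@@@@@@@@@@@@@@@@@@@@@@@@@@@@@@@@@@@@@
  48.........       %@@@@@@@@.. =++...  :++-...  .............. .
  42    .....      .%@@@@@@@@##+=++.... :++-...  ..............  
  36       ..      -%@@@@@@@@##+=++.=*#*-++:..   .............. .
  30               -%@@@@@@@@##*++=:+*#*-++:...  .............. .
  24               -*@@@@@@@@#*-=+=:+*#*-++:..   .............. .
  18               -*@@@@@@@@---::::+*#*-++:..   .............. .
  12               -*@@@@@@@@=--::::+*#*=++:...  .............. .
   6               -=#@@@@@@@=--::::+*#*-++:...  .............. .
   0              .-=+==#@@@@---::::+*#*-++:..   .............  .
  -6              .-         -#==+=:+*#+-++....  .............  .
 -12              .-          *==+-:+*#+-++....  .............  .
 -18    .         ..          -+=+-:+*#+-++....  .............  .
 -24..........                 .=+-:+*#*-++...   .............. .
 -30..........::::.            .::::... -++...    ......... ..  .
 -36.....    .::::              ::::.   .==.      .... ........ .
 -42...      :::::              :::::    .=.       .....  ...   .
 -48...     .::::.              .:::::                       .. .
 -54..      :::::                :::::.    .----.        .      .
```

The third tube is now in groove 3 (y≈57), so there is one tube in each of grooves 1 to 3. Carry on to the far end.

>>> {"method": "apply_moves", "body": {"commands": [[[-0.06,-0.004,0,0,-0.03,0.05],[-0.07,-0.003,0,0,-0.03,0.05],[-0.07,-0.002,0,0,-0.01,0.04],[-0.07,0,0,0,0,0.03],[-0.07,0,0,0,0,0.01],[-0.07,0,0,0,0,0],[-0.07,0,0,0,0,0],[-0.07,0,0,0,0,0]]]}}

```text
clock: 17.48
eef_pos: [512.1, 162.0, 88.3]
tool_rot: [-1.571, -0.004, -1.554]
force: [-0.3, -3.8, 2.1]
width: 13.3
```

```bash
python3 go.py 510.5 211.8 88.7 -88.6 20 | head -2
```

```text
t17.48 [512.1 162.   88.3] [-89.99  -0.23 -89.05] F [-0.3 -3.8  2.1] w13.3
[-0.062, -0.001, -0.001, -0.0, -0.005, 0.002]
```

>>> {"method": "apply_moves", "body": {"commands": [[[-0.08,0,0,0,-0.02,0.02],[-0.08,0,0,0,-0.02,0.01],[-0.08,0,0,0,-0.02,0.01],[-0.08,0,0,0,-0.01,0.01],[-0.08,0,0,0,0,0],[-0.08,0,0,0,0,0],[-0.08,0,0,0,0,0],[-0.08,0,0,0,0,0]]]}}

```text
clock: 18.15
eef_pos: [511.2, 190.7, 88.2]
tool_rot: [-1.571, 0.001, -1.546]
force: [0.5, -3.6, 3.3]
width: 13.2
```

```bash
python3 go.py 510.5 211.8 88.7 -88.6 20 | head -2
```

```text
t18.15 [511.2 190.7  88.2] [-9.001e+01  3.000e-02 -8.860e+01] F [ 0.5 -3.6  3.3] w13.2
[-0.026, -0.001, -0.0, 0.0, -0.0, -0.0]
```

>>> {"method": "apply_moves", "body": {"commands": [[[-0.08,0,0,0,0,0],[-0.08,0,0,0,0,0],[-0.08,0,0,0,0,0],[-0.08,0,0,0,0,0],[-0.06,0,0,0,0,0],[-0.04,0,0,0,0,0],[0,0,0,0,0,0],[0,0,0,0,0,0]]]}}

```text
clock: 18.82
eef_pos: [510.4, 210.6, 88.2]
tool_rot: [-1.571, 0.001, -1.545]
force: [0.5, -4.5, 4.0]
width: 13.3
```

```bash
python3 go.py 510.5 211.8 88.7 -88.6 20 | head -2
```

```text
t18.82 [510.4 210.6  88.2] [-9.002e+01  5.000e-02 -8.851e+01] F [ 0.5 -4.5  4. ] w13.3
[-0.001, -0.001, 0.0, 0.0, 0.001, -0.0]
```

At the far end (tray y≈94) with the springs still loaded at about 6 N. Lift away.

>>> {"method": "apply_moves", "body": {"commands": [[[0,-0.1,0,0,0,0],[0,-0.3,0,0,0,0],[0,-0.5,0,0,0,0],[0,-0.5,0,0,0,0],[0,-0.5,0,0,0,0],[0,-0.3,0,0,0,0],[0,0,0,0,0,0]]]}}

```text
clock: 19.4
eef_pos: [504.0, 218.7, 175.7]
tool_rot: [-1.584, 0.009, -1.539]
force: [1.9, -0.5, -3.0]
width: 13.1
```

```bash
python3 rect.py; python3 go.py 548.8 -242.5 195 -105.8 14
```

```text
1    0    1    2    3    4    5    6    7    8    9    0    1
  54::---------++*+*****###*****#%%###===++=========+%%%@@@@@%%@@
  48                   .-=-. .. =++..   .--:      .....-@@%%%%@@@
  42                ....--..-=+++++..   .--:    . .....-%%%%%%@@@
  36               :===---..-==---=:-+=----:     ......-%%%%%%%%%
  30               :==----..-==---:.-+=----.     ......-%%%%%%%%%
  24               :===---..-==---:.-==--::.       ... -%%%%%%%%%
  18               :==----..-==---:.:==---:.           =%%%%%%%%%
  12               :==----..-==---:.:==--::.           =%%%%%%%%%
   6               :===---..-==---:.-==--::.           =%%%%%%%%%
   0               :==----..-==---:.-==----.           =%%%%%%%%%
  -6               :==---:..-==---:.-==----.     ......=%%%%%%%%%
 -12               :==---:..-==---:.-==---:.      .....=%%%%%%%%%
 -18               :==---:.:=*#+--:.-==----.      .....=%%%%%%%%%
 -24               -+#*=+=:. . .=+=.=+=----.      .....=%%%%%%%%%
 -30                 . -+=:.   .=+=......-:.      .....=%%%%%%%%%
 -36                  .-+=:.   .=+-.    .-:.    
[... 215 characters left out ...]

t19.45 [503.4 218.8 174.6] [-90.84   0.47 -88.17] F [ 0.4 -0.4 -2.8] w13.3
[0.826, -0.044, 0.054, 0.013, 0.252, -0.005]
[0.824, -0.044, 0.072, 0.013, 0.252, -0.005]
[0.822, -0.043, 0.09, 0.013, 0.252, -0.005]
[0.82, -0.043, 0.108, 0.013, 0.252, -0.005]
[0.818, -0.042, 0.127, 0.013, 0.252, -0.005]
[0.815, -0.042, 0.145, 0.013, 0.252, -0.005]
[0.811, -0.041, 0.162, 0.013, 0.252, -0.005]
[0.808, -0.041, 0.18, 0.013, 0.252, -0.005]
[0.803, -0.04, 0.198, 0.013, 0.252, -0.005]
[0.799, -0.04, 0.216, 0.013, 0.252, -0.005]
[0.794, -0.039, 0.233, 0.013, 0.252, -0.005]
[0.789, -0.038, 0.251, 0.013, 0.252, -0.005]
[0.783, -0.038, 0.268, 0.013, 0.252, -0.005]
[0.777, -0.037, 0.285, 0.013, 0.252, -0.005]
```

All three tubes are seated in grooves 1, 2 and 3. Return the rake.

>>> {"method": "apply_moves", "body": {"commands": [[[0.4,-0.05,0.03,0.05,0.15,0],[0.7,-0.05,0.07,0.05,0.25,-0.02],[0.82,-0.05,0.09,0.05,0.25,-0.02],[0.82,-0.05,0.11,0.03,0.25,-0.02],[0.82,-0.05,0.13,0,0.25,0],[0.82,-0.05,0.15,0,0.25,0],[0.82,-0.05,0.16,0,0.25,0],[0.82,-0.05,0.18,0,0.25,0]]]}}

```text
clock: 20.12
eef_pos: [522.2, -23.7, 178.5]
tool_rot: [-1.589, 0.006, -1.695]
force: [1.4, -0.4, -2.3]
width: 12.9
```

```bash
python3 go.py 548.8 -242.5 195 -105.8 8
```

```text
t20.12 [522.2 -23.7 178.5] [-91.04   0.36 -97.09] F [ 1.4 -0.4 -2.3] w12.9
[0.668, -0.059, 0.166, 0.027, 0.218, -0.007]
[0.665, -0.058, 0.179, 0.027, 0.218, -0.007]
[0.661, -0.057, 0.191, 0.027, 0.218, -0.007]
[0.658, -0.056, 0.204, 0.027, 0.218, -0.007]
[0.654, -0.055, 0.217, 0.027, 0.218, -0.007]
[0.649, -0.054, 0.229, 0.027, 0.218, -0.007]
[0.645, -0.054, 0.241, 0.027, 0.218, -0.007]
[0.64, -0.053, 0.254, 0.027, 0.218, -0.007]
```

>>> {"method": "apply_moves", "body": {"commands": [[[0.66,-0.1,0.16,0.05,0.22,-0.02],[0.66,-0.1,0.18,0.05,0.22,-0.02],[0.66,-0.08,0.19,0.05,0.22,0],[0.65,-0.06,0.2,0.03,0.22,0],[0.5,-0.06,0.17,0.02,0.2,0],[0.35,0,0.12,0,0.15,0],[0.15,0,0.05,0,0.05,0],[0,0,0,0,0,0]]]}}

```text
clock: 20.78
eef_pos: [527.5, -196.7, 184.0]
tool_rot: [-1.588, -0.005, -1.835]
force: [-0.7, 0.3, -3.3]
width: 12.9
```

```bash
python3 go.py 548.8 -242.5 185 -105.8 3
```

```text
t20.78 [ 527.5 -196.7  184. ] [ -90.99   -0.31 -105.15] F [-0.7  0.3 -3.3] w12.9
[0.322, -0.011, 0.271, 0.066, 0.043, 0.021]
[0.321, -0.01, 0.272, 0.066, 0.043, 0.021]
[0.32, -0.009, 0.274, 0.066, 0.043, 0.021]
```

>>> {"method": "apply_moves", "body": {"commands": [[[0.32,-0.01,0.27,0.08,0.04,0.02],[0.32,-0.01,0.27,0.08,0.04,0.02],[0.2,0,0.18,0.06,0.04,0.02],[0,0,0,0,0,0],[0,0,0,0,0,0]]]}}

```text
clock: 21.2
eef_pos: [544.8, -233.4, 180.6]
tool_rot: [-1.577, 0.005, -1.843]
force: [0.8, 1.4, -2.1]
width: 13.2
```

```bash
python3 go.py 548.8 -242.5 150 -105.8 1
```

```text
t21.20 [ 544.8 -233.4  180.6] [ -90.35    0.29 -105.58] F [ 0.8  1.4 -2.1] w13.2
[0.195, 0.763, 0.161, 0.07, 0.045, -0.057]
```

>>> {"method": "apply_moves", "body": {"commands": [[[0.18,0.1,0.14,0.07,0.04,-0.05],[0.03,0.3,0.02,0,0,0],[0,0.3,0,0,0,0],[0,0.2,0,0,0,0],[0,0,0,0,0,0],[0,0,0,0,0,0]]]}}

```text
clock: 21.7
eef_pos: [548.8, -239.5, 139.9]
tool_rot: [-1.573, 0.003, -1.842]
force: [-0.2, -0.7, -2.1]
width: 13.5
```

```bash
python3 go.py 548.8 -242.5 130 -105.8 1
```

```text
t21.70 [ 548.8 -239.5  139.9] [ -90.14    0.17 -105.51] F [-0.2 -0.7 -2.1] w13.5
[0.072, 0.248, 0.02, 0.029, 0.057, -0.034]
```

>>> {"method": "apply_moves", "body": {"commands": [[[0.08,0.08,0.02,0.03,0.06,-0.03],[0.03,0.06,0,0,0,0],[0,0,0,0,0,0],[0,0,0,0,0,0],[0,0,0,0,0,0]]]}}

```text
clock: 22.12
eef_pos: [548.8, -244.1, 134.4]
tool_rot: [-1.57, 0.0, -1.847]
force: [0.0, 0.6, -2.2]
width: 13.1
```

```bash
python3 go.py 548.8 -242.5 128 -105.8 1
```

```text
t22.12 [ 548.8 -244.1  134.4] [-8.993e+01  1.000e-02 -1.058e+02] F [ 0.   0.6 -2.2] w13.1
[-0.038, 0.159, -0.011, -0.014, -0.0, -0.002]
```

>>> {"method": "apply_moves", "body": {"commands": [[[-0.04,0.1,-0.01,-0.01,0,0],[0,0.1,0,0,0,0],[0,0.1,0,0,0,0],[0,0.05,0,0,0,0],[0,0,0,0,0,0],[0,0,0,0,0,0]]]}}

```text
clock: 22.62
eef_pos: [549.4, -242.2, 119.5]
tool_rot: [-1.569, 0.0, -1.846]
force: [0.2, 0.4, -2.3]
width: 13.0
```

```bash
python3 go.py 548.8 -242.5 104.2 -105.8 1
```

```text
t22.62 [ 549.4 -242.2  119.5] [-8.9910e+01  2.0000e-02 -1.0578e+02] F [ 0.2  0.4 -2.3] w13.0
[0.012, 0.382, -0.013, -0.019, 0.004, -0.003]
```

Entering the notches without contact force. Lower to about 105.

>>> {"method": "apply_moves", "body": {"commands": [[[0.01,0.12,-0.01,-0.01,0,0],[0,0.1,0,0,0,0],[0,0.08,0,0,0,0],[0,0.03,0,0,0,0],[0,0,0,0,0,0],[0,0,0,0,0,0]]]}}

```text
clock: 23.12
eef_pos: [548.7, -242.6, 104.6]
tool_rot: [-1.571, 0.0, -1.846]
force: [-0.0, 0.7, -2.3]
width: 13.3
```

```bash
python3 go.py 548.8 -242.5 104.2 -105.8 1
```

```text
t23.12 [ 548.7 -242.6  104.6] [-8.9990e+01  1.0000e-02 -1.0579e+02] F [-0.   0.7 -2.3] w13.3
[-0.002, 0.009, 0.001, -0.002, 0.002, -0.003]
```

>>> {"method": "apply_moves", "body": {"commands": [[[0,0.012,0,0,0,0],[0,0.008,0,0,0,0],[0,0,0,0,0,0],[0,0,0,0,0,0]]]}}

```text
clock: 23.45
eef_pos: [549.0, -242.7, 104.6]
tool_rot: [-1.57, 0.0, -1.846]
force: [-0.3, 0.0, -3.6]
width: 13.3
```

>>> {"method": "apply_moves", "body": {"commands": [[[0,0.03,0,0,0,0],[0,0.02,0,0,0,0],[0,0,0,0,0,0],[0,0,0,0,0,0]]]}}

```text
clock: 23.78
eef_pos: [549.5, -243.0, 104.6]
tool_rot: [-1.568, 0.001, -1.847]
force: [-0.1, 0.6, -2.9]
width: 13.2
```

>>> {"method": "apply_moves", "body": {"commands": [[[-0.01,0.04,-0.01,-0.02,0,0],[0,0.03,0,0,0,0],[0,0,0,0,0,0],[0,0,0,0,0,0]]]}}

```text
clock: 24.12
eef_pos: [549.8, -243.1, 104.5]
tool_rot: [-1.567, 0.001, -1.847]
force: [0.1, -0.5, -3.1]
width: 13.1
```

Run:
```python
from h import *
s=readout.read_state(); print(s['eef_pos'],s['force'],s['torque'],s['qpos'],s['tau'])
a=snap('scene')['image'][:,:,::-1][100:205,195:300]; b=snap('wrist')['image'][:,:,::-1][60:400,200:440]
a=cv2.resize(a,None,fx=4.5,fy=4.5,interpolation=cv2.INTER_CUBIC); b=cv2.resize(b,None,fx=1.35,fy=1.35)
o=np.zeros((475,800,3),np.uint8);o[:a.shape[0],:a.shape[1]]=a[:475];o[:b.shape[0],475:475+b.shape[1]]=b[:475]
cv2.imwrite('pics/c8.png',o)
```

```text
[ 549.79733066 -243.09197922  104.54025253] [ 0.10020421 -0.47291931 -3.14923056] [-0.02042338  0.07795448 -0.0300049 ] [ 0.2331222   0.72872863  0.22100238  1.77629631 -0.24201442  0.65978224
 -1.25550783] [-7.61859992e-03 -5.68344176e+01  4.25968677e+00 -1.43848497e+01
  5.51142788e-03  4.87453665e-02  4.11871497e-04]
```

View pics/c8.png

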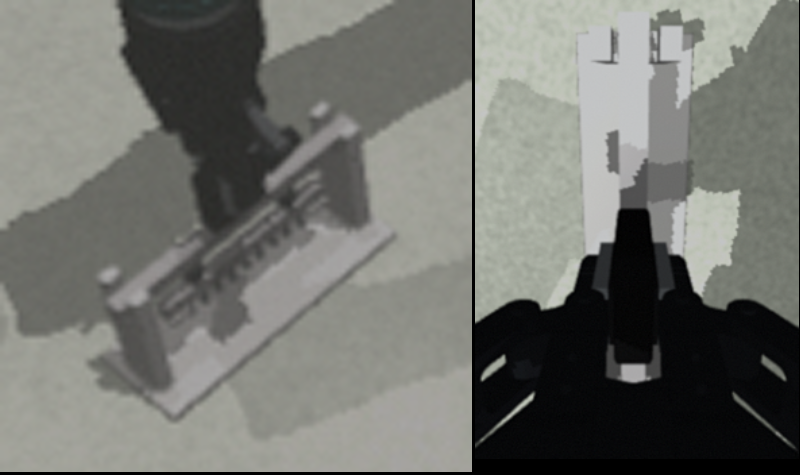

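Both beam ends sit in the notches and the height matches the pickup height (104.5 against 104.2). Release.

>>> {"method": "apply_moves", "body": {"commands": [[[0,0,0,0,0,0],[0,0,0,0,0,0],[0,0,0,0,0,0],[0,0,0,0,0,0],[0,0,0,0,0,0],[0,0,0,0,0,0],[0,0,0,0,0,0],[0,0,0,0,0,0]]], "claw": 85}}

```text
clock: 24.88
eef_pos: [550.7, -243.6, 104.2]
tool_rot: [-1.566, -0.0, -1.847]
force: [-0.2, -0.6, 0.1]
width: 84.8
```

>>> {"method": "apply_moves", "body": {"commands": [[[0,-0.1,0,0,0,0],[0,-0.3,0,0,0,0],[0,-0.5,0,0,0,0],[0,-0.5,0,0,0,0],[0,-0.5,0,0,0,0],[0,-0.3,0,0,0,0],[0,0,0,0,0,0],[0,0,0,0,0,0]]]}}

```text
clock: 25.55
eef_pos: [550.2, -243.8, 201.1]
tool_rot: [-1.565, -0.0, -1.847]
force: [-0.5, 0.3, -0.1]
width: 85.0
```

Run:
```python
from h import *
import pickle
s=readout.read_state(); print(s['clock'],s['eef_pos'],s['force'],s['width'])
d=snap('wrist'); w=d['image'][:,:,::-1]
a=snap('scene')['image'][:,:,::-1]
st=cv2.resize(a[100:205,195:300],None,fx=3,fy=3,interpolation=cv2.INTER_CUBIC); tr=cv2.resize(a[155:240,310:425],None,fx=3,fy=3,interpolation=cv2.INTER_CUBIC)
o=np.zeros((575,800,3),np.uint8);o[:315,:315]=st;o[315:570,:345]=tr;ww=w[60:400,200:520]; o[:340,400:720]=ww
t=snap('top')['image'][:,:,::-1]; o[345:575,400:800]=t[110:340,130:530]
cv2.imwrite('pics/c9.png',o)
```

```text
25.55 [ 550.18563094 -243.81253609  201.08024856] [-0.45997227  0.34818548 -0.07481088] 84.99535738374324
```

View pics/c9.png

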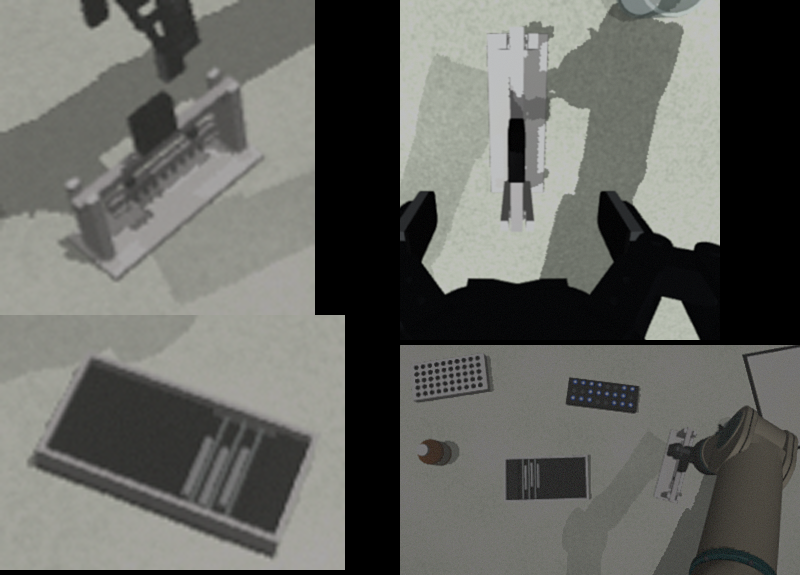

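The rake hangs level in both notches, the three tubes lie in three grooves, and the bystanders are unmoved. The gripper is clear and force-free.

```bash
python3 -c "
from cell import finish_job
print(finish_job())"
```

```text
the job is handed in; nothing more can be done
None
```

The job is handed in at about 25.6 s on the clock. The three tubes sit in grooves 1, 2 and 3, and the rake is back in both notches of its stand.

**Combing:** I set the shoes down at tray y of about -97 and combed to about +94. The readings taken along the way were about 4.5–7 N of shoe force and roughly 2–2.5 mm of compression, against the 10 mm travel. That held at the start, halfway and the far end.

**What went wrong on the way:** The third tube climbed onto the tube in groove 1 and wedged against the first ridge at about 10 N of push. I backed the rake off about 24 mm with the shoes still down. A short, faster push then rolled the tube over, and it fell into groove 3.

**Last checks:**
- The final pictures show one tube in each of the three grooves, the rake level in the stand, and the gripper open and clear. The rack and bottle look unmoved. The beaker is only partly in view and was not measured again.
- When hanging the rake back, the hand stopped about 0.4 mm above the pickup height, still carrying the rake's weight. It settled on release, and the force then read about zero.

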